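# Release the latched key on the magnet control unit

## Task

Someone left one of the four identical range keys on the magnet control unit latched down. Feel for it with light fingertip taps, which must not press any free key in, then press the latched key down until it lets go, so that all four keys stand up again. Leave the vial, the mouse and the screwdriver where they are.

Things in the scene. Friction and masses are not known exactly. Their poses are not given: they have to be found in the camera images.
- console: control unit, grey metal case fixed to the bench, 160 (x, depth) x 250 (y) x 70 mm high; origin under its centre, x away from the robot, z up. Four keys stand on its top in a row along y at x = -0.030, 45 mm apart (22 mm clear between caps). Behind them a flat meter and a fixed knob, 28 mm across, 18 mm high, at x 0.042, y -0.070, which plays no part.
- key_1 (a point): first (leftmost as seen from the robot, largest y in the console's frame) key place of the row: the centre of the top face of a key that stands up there, 16 mm above the case's top (86 mm above the bench). Fixed to the case: it does not sink with the key. A latched key's top is 4 mm lower.
- key_2 (a point): second key place of the row: the centre of the top face of a key that stands up there, 16 mm above the case's top (86 mm above the bench). Fixed to the case: it does not sink with the key. A latched key's top is 4 mm lower.
- key_3 (a point): third key place of the row: the centre of the top face of a key that stands up there, 16 mm above the case's top (86 mm above the bench). Fixed to the case: it does not sink with the key. A latched key's top is 4 mm lower.
- key_4 (a point): fourth (rightmost) key place of the row: the centre of the top face of a key that stands up there, 16 mm above the case's top (86 mm above the bench). Fixed to the case: it does not sink with the key. A latched key's top is 4 mm lower.
- latched_key (a joint): grey key cap, 24 x 23 mm, flat top. Value: how far down in m, 0 up, 0.0085 at its stop. Spring: 2 N starts to move it, 4 N at 4 mm, 5.5 N at 6 mm. The one latched key (its place varies and is not told): starts about 0.004 down, held there, so a tap meets it 4 mm lower than a free key; gives no way below 4 N. Pressed to 0.007 or deeper (6 N; 7 N at the stop) it unlatches and rises to 0 when the finger leaves.
- free_key_a (a joint): grey key cap, 24 x 23 mm, flat top. Value: how far down in m, 0 up, 0.0085 at its stop. Spring: 2 N starts to move it, 4 N at 4 mm, 5.5 N at 6 mm. One of the three keys not latched (its place in the row varies and is not told): starts at 0, springs back when let go; more than 0.006 counts as pressed in.
- free_key_b (a joint): grey key cap, 24 x 23 mm, flat top. Value: how far down in m, 0 up, 0.0085 at its stop. Spring: 2 N starts to move it, 4 N at 4 mm, 5.5 N at 6 mm. One of the three keys not latched (its place in the row varies and is not told): starts at 0, springs back when let go; more than 0.006 counts as pressed in.
- free_key_c (a joint): grey key cap, 24 x 23 mm, flat top. Value: how far down in m, 0 up, 0.0085 at its stop. Spring: 2 N starts to move it, 4 N at 4 mm, 5.5 N at 6 mm. One of the three keys not latched (its place in the row varies and is not told): starts at 0, springs back when let go; more than 0.006 counts as pressed in.
- vial: small closed glass jar with a black cap, 32 mm across, 60 mm high, standing loose on the bench to the left of the console (+y side); origin at the centre of its underside. Not to be disturbed.
- mouse: black computer mouse, 100 x 56 x 31 mm, loose on the bench to the right of the console (-y side); origin at the centre of its underside. Not to be disturbed.
- screwdriver: screwdriver about 160 mm long, lying loose across the bench in front of the console (robot's side); origin under its middle, x along it towards the tip. Not to be disturbed.

How it is judged:
By the outcome, as a careful person would: the job done as asked, in the order asked, and still so for the second after the job is handed in, with the robot touching nothing.
It also fails if it takes over 58 s, if anything falls off the work surface, if the arm or the gripper's body presses on something with over 40 N, if the wrist force passes 120 N, or if a joint passes its speed limit or range.

## Robot

A 6-joint arm with a two-finger parallel gripper is mounted at the origin on the work surface. World frame = base frame: x ahead of the robot, y to its left, z up, the work surface at z = 0. Lengths are in m, angles in rad, forces in N, time in s.
With the tool pointing down it reaches from about 0.35 to 0.85 m from the base axis. Payload 8.1 kg.
Tool frame: the origin (TCP) lies at the very end of the fingers, on their centre line; the grasp point (between the pads) lies 19 mm behind it; z points along the fingers, y is the direction in which the jaws open and shut (so a half turn about z gives the same grasp; the last joint's range is limited). The gripper opens to 85 mm and grips with 20 to 120 N. Pads are 22 mm wide; open, the fingers measure 114 mm over their backs; the gripper's body (76 mm by 85 mm) begins 54 mm behind the grasp point. The pads swing forward as they close: fully open they stand 13 mm farther back than shut.
Start: joints at [-1.352, 0.13, 1.488, -0, 1.523, -0.085], TCP at [0.18, -0.573, 0.202] pointing down, gripper open.
Joint ranges: [-2.96, 2.96], [-0.89, 2.26], [0.02, 2.5], [-1.34, 4.48], [0, 2.73], [-2.66, 2.66]. Speed limits (rad/s): [2.39, 2.39, 2.79, 3.14, 3.14, 3.14].

## Interface

Orientations are given as a 3x3 rotation matrix whose columns are the frame's x, y, z axes.
In Python, from bench import telemetry, optics, env gives the robot as it stands.
- The arm moves only by the tool step_arm, never from a script. Its argument "rows" is one flat list of numbers, 7 for each row, row after row: the gripper command: -1 is shut, 1 is fully open, values between are in proportion, then the shift along the tool's x, y, z as a fraction of full scale, then the turn, a rotation vector about the tool's x, y, z as a fraction of full scale. A call has 1 to 8 rows; each row shifts and turns the commanded pose from where the row before left it, along the tool's axes as they then stand; what a row does not reach is not made up. Full scale, the value 1, is 0.025 m for a shift and 2 pi rad for a turn. A row lasts 1/8 s, in which the tool goes at most 62.5 mm and 10.7 degrees, less where a joint would pass 70% of its speed; a pose out of reach is approached as far as the arm can. A call with a number of a shift or a turn outside -1 to 1 is refused whole. A call with a gripper value outside its range is refused whole. The fingers move at their own pace and stop on an object; "newtons" is the grip in N (left out, the last holds). Time passes only in rows, so rows that do not move let the fingers close. It gives the time, the measured TCP pose, the force and the opening at its end, in the units of the state.
- telemetry.sense(): the state, without advancing time (a new reading comes with each control period).
- optics.camera(name): name is "scene" or "top"; returns the picture (384x512x3 uint8, blue, green, red); there is no depth.
- optics.get_calibration(name): a dict with "fx", "fy", "cx", "cy" (pixels), "rvec" (rotation vector, rad) and "tvec" (3), from world to camera coordinates, as OpenCV has them. Camera axes: x right, y down, z forward; pixel columns grow to the right and rows downward; lengths in m; the calibration is good to about 2 mm. A picture is of the moment at which its call begins. get_calibration takes no time and is no camera call.
- env.hand_in(): hands the job in, once; it reports no verdict.
The state is a dict: "t": time; "joints": joint angles; "qd": joint speeds; "joint_efforts": joint torques, N m; "eef_pos": TCP position; "ee_rot": TCP orientation; "ft_force": force on the tool from outside, world axes, zero at the start; "moment": the same for the moment, N m; "width": finger opening in m.
Only numpy, scipy, OpenCV 4.12 (cv2) and the standard library are available. Lean on these libraries where they do the work, as an engineer would, in place of code of your own. Each camera call takes 0.05 s, during which the arm holds its last target.

## Working session

There is one attempt and no reset: what is moved stays moved. The work goes in short steps, Python scripts to look and compute and a tool call to move; the robot and the scene stay as the last step left them, time stands still between calls to the robot, and variables do not carry over. Pictures are saved under pics/ and viewed, and the job is handed in when it is done.

Besides the shell and the picture viewer there is one more tool, called after "Emit:" by a JSON object that holds its "fn" and its "kwargs". step_arm: Moves the arm, as the interface text tells. Shift numbers are shares of 0.025 m and turn numbers shares of 2 pi rad, none past 1 either way. Its arguments: {"type":"object","properties":{"rows":{"type":"array","items":{"type":"number"}},"newtons":{"type":"number"}},"required":["rows"]}

```bash
mkdir -p pics; ls; python3 - <<'E'
from bench import telemetry, optics, env
import cv2
print(telemetry.sense())
for n in("scene","top"):
    print(n,optics.get_calibration(n)); cv2.imwrite(f"pics/{n}0.png",optics.camera(n))
E
```

```text
pics
{'t': 0.0, 'joints': array([-1.35241502e+00,  1.31184216e-01,  1.48930496e+00, -2.63280148e-05,
        1.52301451e+00, -8.53748376e-02]), 'qd': array([ 0.00047869,  0.00059419, -0.0008047 ,  0.00080878,  0.00056177,
        0.00087992]), 'joint_efforts': array([-1.97038285e-04, -5.69391811e+01, -5.00559211e+01, -1.25737238e-04,
        1.47649425e-02,  9.98107538e-06]), 'eef_pos': array([ 0.17935379, -0.57191134,  0.20081663]), 'ee_rot': array([[ 9.54219381e-01,  2.99107304e-01, -4.39698354e-04],
       [ 2.99107596e-01, -9.54217578e-01,  1.85994886e-03],
       [ 1.36756393e-04, -1.90631637e-03, -9.99998174e-01]]), 'ft_force': array([ 0.66067007,  0.36610691, -0.28237713]), 'moment': array([-0.0213851 , -0.00473963,  0.02554721]), 'width': 0.08541997384021445}
scene {'fx': 457.61412602735294, 'fy': 457.61412602735294, 'cx': 255.5168284979225, 'cy': 195.4428323093803, 'rvec': array([ 0.90318534,  2.65114295, -0.86563714]), 'tvec': array([ 0.39618601, -0.24092855,  1.19762081])}
top {'fx': 460.4732552268497, 'fy': 460.4732552268497, 'cx': 253.17836006943847, 'cy': 186.92245880130432, 'rvec': array([ 2.16430489, -2.18173378,  0.11810339]), 'tvec': array([0.04246311, 0.55648303, 0.94761352])}
```

View pics/scene0.png

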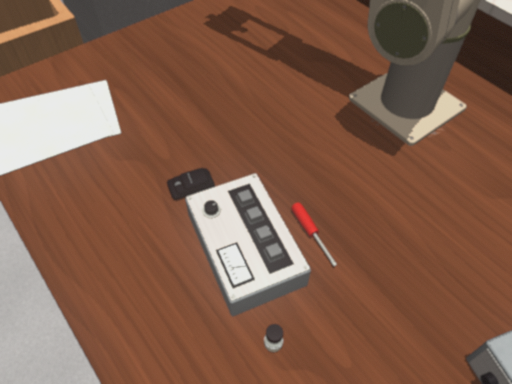

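```bash
python3 -c "
import cv2
i=cv2.imread('pics/top0.png');cv2.imwrite('pics/top0b.png',cv2.resize(i,(800,600),interpolation=cv2.INTER_CUBIC))"
```

```text
(no output)
```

View pics/top0b.png

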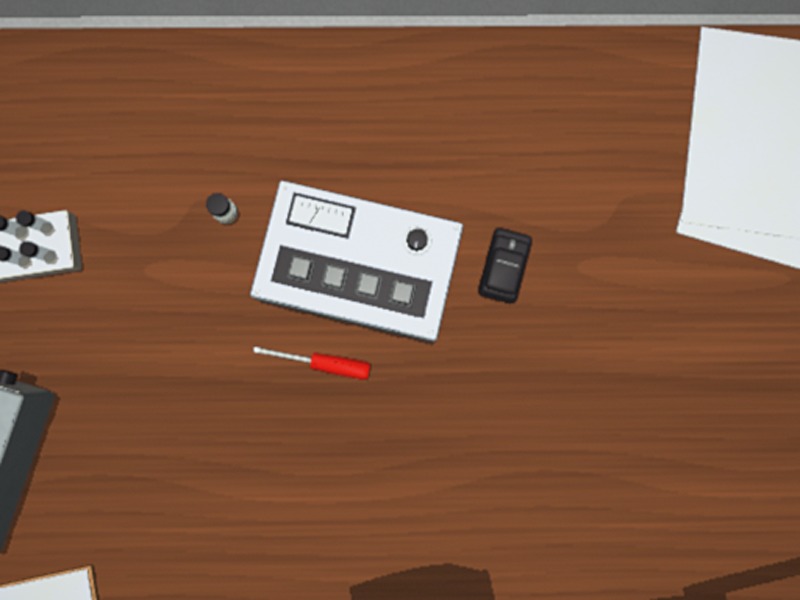

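The top view shows the console's case corners at (in the 800x600 picture) (282,182), (462,223), (435,341) and (252,297), with keys at (300,268), (335,277), (368,285) and (403,293). The screwdriver lies in front of it, the vial to the left and the mouse to the right. I'll fit the console's pose next.

```bash
cat > h.py <<'E'
from bench import telemetry, optics, env
import cv2, numpy as np
from scipy.optimize import least_squares
def proj(n,P):
    c=optics.get_calibration(n);K=np.array([[c['fx'],0,c['cx']],[0,c['fy'],c['cy']],[0,0,1]])
    return cv2.projectPoints(np.array(P,float).reshape(-1,1,3),c['rvec'],c['tvec'],K,None)[0][:,0]
def M(p,P): 
    c,s=np.cos(p[2]),np.sin(p[2]);P=np.array(P,float)
    return np.c_[p[0]+c*P[:,0]-s*P[:,1],p[1]+s*P[:,0]+c*P[:,1],P[:,2]]
KEYS=[[-.03,.0675-.045*i,.086] for i in range(4)]
E
python3 - <<'E'
from h import *
L=[[.08,.125,.07],[.08,-.125,.07],[-.08,-.125,.07],[-.08,.125,.07]]+[[k[0],k[1],.085] for k in KEYS]
top=np.array([[282,182],[462,223],[435,341],[252,297],[300,268],[335,277],[368,285],[403,293]])/1.5625
sc=np.array([[232,304],[188,198],[256,176],[307,269],[275,250],[264,232],[254,213],[246,196]],float)
for names in (("top",),("scene",),("top","scene")):
    f=lambda p:np.concatenate([(proj(n,M(p,L))-(top if n=="top" else sc)).ravel() for n in names])
    r=least_squares(f,[.6,0,0],loss='soft_l1');print(names,r.x,np.round(f(r.x),1)); 
    print(M(r.x,KEYS).round(4).tolist())
t=cv2.imread('pics/top0.png');p=least_squares(lambda p:(proj("top",M(p,L))-top).ravel(),[.6,0,0]).x
for q in proj("top",M(p,L)): cv2.circle(t,tuple(np.round(q).astype(int)),1,(0,0,255),-1)
crop=t[100:230,140:350];cv2.imwrite('pics/fit.png',cv2.resize(crop,None,fx=3.8,fy=3.8,interpolation=0))
s=cv2.imread('pics/scene0.png')
for q in proj("scene",M(p,L)): cv2.circle(s,tuple(np.round(q).astype(int)),1,(0,0,255),-1)
cv2.imwrite('pics/fits.png',cv2.resize(s[160:320,170:330],None,fx=3.6,fy=3.6,interpolation=0))
E
```

```text
('top',) [ 0.5950711   0.08752279 -0.24151351] [-1.5 -1.6  1.7  0.   1.4  0.6 -1.9  0.1  0.1  0.4 -0.4 -0.2  0.4 -0.1
 -0.1 -0. ]
[[0.5821, 0.1602, 0.086], [0.5713, 0.1165, 0.086], [0.5606, 0.0729, 0.086], [0.5498, 0.0292, 0.086]]
('scene',) [ 0.59878188  0.09206154 -0.23363328] [-0.3  0.2 -4.  -0.6  0.1 -3.6  6.1  1.  -0.2  0.4  0.4 -0.7  0.6  0.2
 -0.8  0.1]
[[0.5852, 0.1647, 0.086], [0.5748, 0.1209, 0.086], [0.5644, 0.0771, 0.086], [0.554, 0.0333, 0.086]]
('top', 'scene') [ 0.59641715  0.08963565 -0.23936145] [-2.6 -2.1  0.6 -0.8  0.4 -0.2 -2.8 -0.4 -0.9 -0.2 -1.4 -0.8 -0.6 -0.8
 -1.1 -0.7 -0.5 -1.7 -3.4 -2.2  0.7 -4.8  5.9 -0.3 -0.1 -1.   0.6 -2.1
  0.9 -1.2 -0.3 -1.3]
[[0.5833, 0.1623, 0.086], [0.5726, 0.1186, 0.086], [0.5619, 0.0749, 0.086], [0.5513, 0.0312, 0.086]]
```

View pics/fit.png

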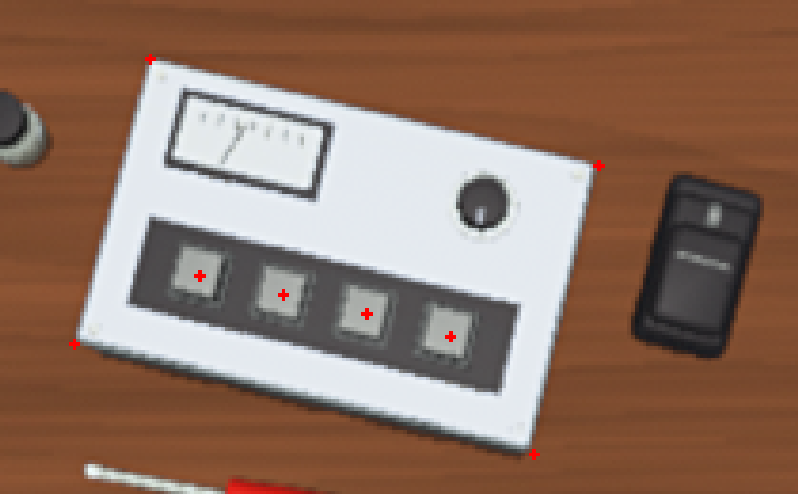

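View pics/fits.png

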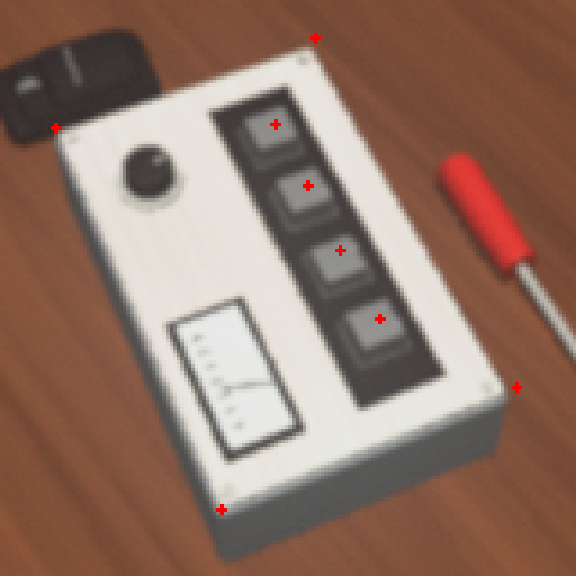

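Emit:
{"fn": "step_arm", "kwargs": {"rows": [-1,0,0,0,0,0,0.0217,-1,0,0,0,0,0,0.0217,-1,0,0,0,0,0,0.0217,-1,0,0,0,0,0,0.0217,-1,0.32,-1,0,0,0,0,-1,0.32,-1,0,0,0,0,-1,0.32,-1,0,0,0,0,-1,0.32,-1,0,0,0,0], "newtons": 20}}

```text
t: 1.1
eef_pos: [0.2348, -0.482, 0.2013]
ee_rot: [[0.971, -0.239, -0.0], [-0.239, -0.971, 0.001], [-0.0, -0.001, -1.0]]
ft_force: [1.0, -0.1, 0.5]
width: 0.0
```

Emit:
{"fn": "step_arm", "kwargs": {"rows": [-1,0.32,-1,0,0,0,0,-1,0.32,-1,0,0,0,0,-1,0.32,-1,0,0,0,0,-1,0.32,-1,0,0,0,0,-1,0.32,-1,0,0,0,0,-1,0.32,-1,0,0,0,0,-1,0.32,-1,0,0,0,0,-1,0.32,-1,0,0,0,0]}}

```text
t: 2.1
eef_pos: [0.3447, -0.3032, 0.2015]
ee_rot: [[0.971, -0.239, -0.0], [-0.239, -0.971, 0.001], [-0.001, -0.0, -1.0]]
ft_force: [-0.4, 0.1, -0.2]
width: -0.0003
```

Emit:
{"fn": "step_arm", "kwargs": {"rows": [-1,0.32,-1,0,0,0,0,-1,0.32,-1,0,0,0,0,-1,0.32,-1,0,0,0,0,-1,0.32,-1,0,0,0,0,-1,0.32,-1,0,0,0,0,-1,0.32,-1,0,0,0,0,-1,0.32,-1,0,0,0,0,-1,0.32,-1,0,0,0,0]}}

```text
t: 3.1
eef_pos: [0.4546, -0.1244, 0.2015]
ee_rot: [[0.971, -0.239, -0.001], [-0.239, -0.971, 0.0], [-0.001, -0.0, -1.0]]
ft_force: [-0.1, 0.3, 1.0]
width: 0.0002
```

Emit:
{"fn": "step_arm", "kwargs": {"rows": [-1,0.32,-1,0,0,0,0,-1,0.32,-1,0,0,0,0,-1,0.32,-1,0,0,0,0,-1,0.32,-1,0,0,0,0,-1,0.32,-1,0,0,0,0,-1,0.32,-1,0,0,0,0,-1,0,0,0,0,0,0,-1,0,0,0,0,0,0]}}

```text
t: 4.1
eef_pos: [0.5365, 0.0085, 0.2015]
ee_rot: [[0.971, -0.239, -0.001], [-0.239, -0.971, -0.0], [-0.001, 0.001, -1.0]]
ft_force: [0.3, -0.7, -0.7]
width: 0.0003
```

Emit:
{"fn": "step_arm", "kwargs": {"rows": [-1,0.33,-1,0,0,0,0,-1,0,0,0.9,0,0,0,-1,0,0,0.9,0,0,0,-1,0,0,0.9,0,0,0,-1,0,0,0.9,0,0,0,-1,0,0,0.5,0,0,0,-1,0,0,0,0,0,0,-1,0,0,0,0,0,0]}}

```text
t: 5.1
eef_pos: [0.5516, 0.0309, 0.1005]
ee_rot: [[0.971, -0.24, 0.001], [-0.24, -0.971, -0.0], [0.001, -0.0, -1.0]]
ft_force: [0.1, 0.2, -0.2]
width: 0.0002
```

```bash
python3 - <<'E'
from h import *
s=telemetry.sense();print(s['eef_pos'],s['ft_force'])
t=optics.camera("top");c=optics.camera("scene")
for i,(n,im) in enumerate((("top",t),("scene",c))):
    q=proj(n,[s['eef_pos']])[0];print(n,q)
    o=(240,100) if n=="top" else (170,100)
    cr=im[max(0,o[1]):o[1]+200,o[0]-60 if n=="top" else o[0]:][:,:200]
    cv2.imwrite(f'pics/k4{n}.png',cv2.resize(cr,None,fx=3,fy=3,interpolation=2))
E
```

```text
[0.55162175 0.03085229 0.10050685] [ 0.09513213  0.17741674 -0.16606672]
top [257.10567481 185.79217929]
scene [245.35818262 190.00131677]
```

View pics/k4scene.png

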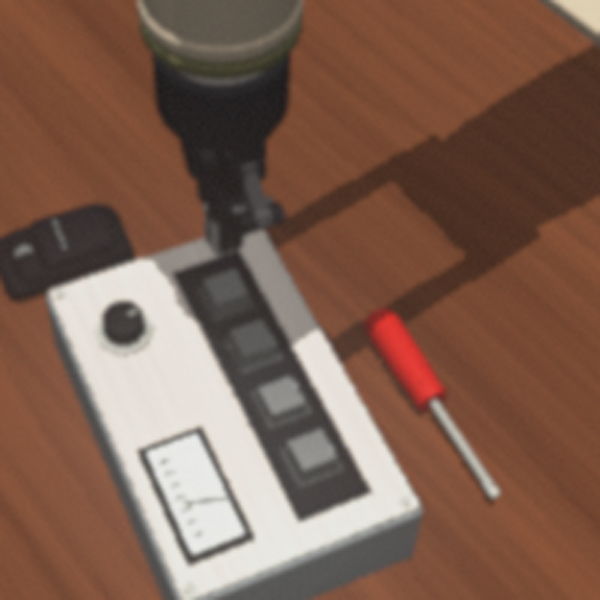

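View pics/k4top.png

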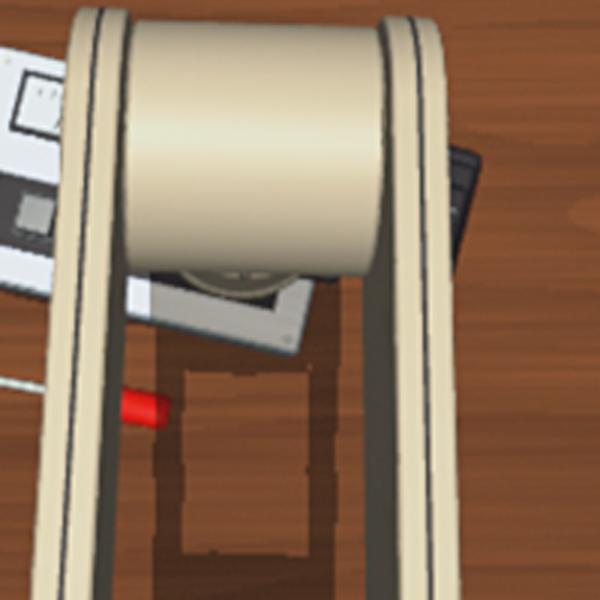

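```bash
python3 - <<'E'
from h import *
c=optics.camera("scene");s=telemetry.sense()
q=proj("scene",[s['eef_pos']])[0]
o=np.array([215,140]);cr=c[140:215,215:290]
cr=cv2.resize(cr,None,fx=8,fy=8,interpolation=0).astype(float);cr=255*(cr/255)**.5
p=(0.5950711,0.08752279,-0.24151351)
p=(.5964,.0896,-.2394)
for P,col in ((s['eef_pos'],(0,0,255)),(M(p,KEYS)[3],(0,255,0)),(s['eef_pos']+[0,0,.019],(255,0,0))):
    q=(proj("scene",[P])[0]-o+.5)*8;cv2.circle(cr,tuple(q.astype(int)),3,col,-1)
cv2.imwrite('pics/z1.png',cr)
E
```

```text
[ WARN:0@1.210] global loadsave.cpp:1063 imwrite_ Unsupported depth image for selected encoder is fallbacked to CV_8U.
```

View pics/z1.png

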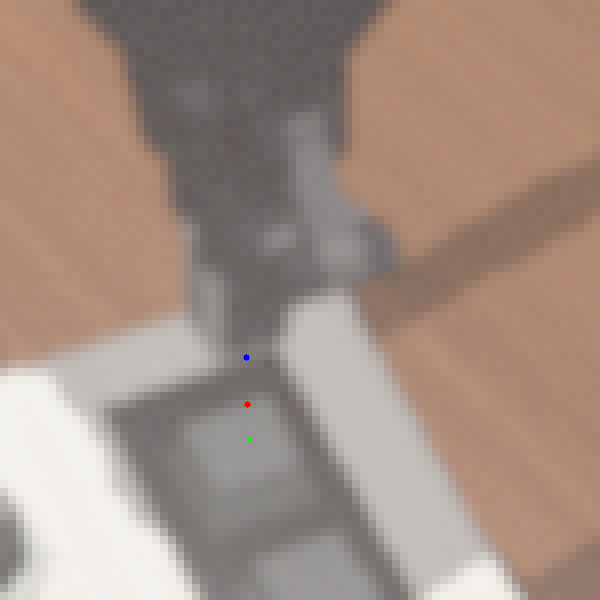

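The scene view shows the fingertip ending near (246,184). That is above key 4, but higher than the projected TCP at (245,190). Contact height is uncertain, so I'll go down in small steps and rely on force.

Emit:
{"fn": "step_arm", "kwargs": {"rows": [-1,0,0,0.12,0,0,0,-1,0,0,0.12,0,0,0,-1,0,0,0.12,0,0,0,-1,0,0,0.12,0,0,0,-1,0,0,0,0,0,0]}}

```text
t: 5.88
eef_pos: [0.5506, 0.0312, 0.0869]
ee_rot: [[0.971, -0.239, -0.001], [-0.239, -0.971, 0.0], [-0.001, 0.0, -1.0]]
ft_force: [1.0, -0.3, -0.7]
width: -0.0
```

Emit:
{"fn": "step_arm", "kwargs": {"rows": [-1,0,0,0.04,0,0,0,-1,0,0,0.04,0,0,0,-1,0,0,0,0,0,0]}}

```text
t: 6.25
eef_pos: [0.5509, 0.0312, 0.0853]
ee_rot: [[0.971, -0.239, -0.0], [-0.239, -0.971, 0.0], [-0.0, 0.0, -1.0]]
ft_force: [-0.0, -0.6, 0.3]
width: 0.0002
```

Emit:
{"fn": "step_arm", "kwargs": {"rows": [-1,0,0,0.04,0,0,0,-1,0,0,0,0,0,0]}}

```text
t: 6.5
eef_pos: [0.5509, 0.0311, 0.0843]
ee_rot: [[0.971, -0.239, -0.0], [-0.239, -0.971, 0.0], [-0.0, 0.0, -1.0]]
ft_force: [-0.3, -0.2, 0.2]
width: 0.0
```

Emit:
{"fn": "step_arm", "kwargs": {"rows": [-1,0,0,0.04,0,0,0,-1,0,0,0,0,0,0]}}

```text
t: 6.75
eef_pos: [0.5509, 0.0311, 0.0833]
ee_rot: [[0.971, -0.239, -0.0], [-0.239, -0.971, -0.0], [-0.0, 0.0, -1.0]]
ft_force: [-0.2, 0.7, 0.3]
width: 0.0001
```

```bash
cat > z.py <<'E'
from h import *
import sys
c=optics.camera("scene");s=telemetry.sense()
o=np.array([215,140]);cr=c[140:275,215:290]
cr=cv2.resize(c[140:215,215:290],None,fx=8,fy=8,interpolation=2).astype(float);cr=255*(cr/255)**.5
for P,col in ((s['eef_pos'],(0,0,255)),):
    q=(proj("scene",[P])[0]-o+.5)*8;cv2.circle(cr,tuple(q.astype(int)),3,col,-1)
cv2.imwrite(sys.argv[1],cr.astype(np.uint8)); print(s['eef_pos'],s['ft_force'])
E
python3 z.py pics/z2.png
```

```text
[0.55095746 0.03112827 0.08337066] [-0.31170459 -0.08515144 -0.75306102]
```

View pics/z2.png

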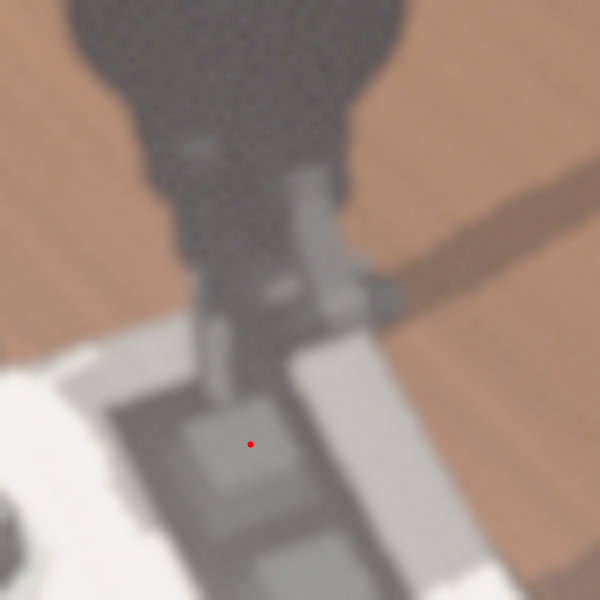

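Still no contact. The scene view has the tip end at about (243,190), and key 4 at (246,196) isn't covered, so I'll keep going down in 1 mm steps.

Emit:
{"fn": "step_arm", "kwargs": {"rows": [-1,0,0,0.04,0,0,0,-1,0,0,0,0,0,0]}}

```text
t: 7.05
eef_pos: [0.5509, 0.0312, 0.0823]
ee_rot: [[0.971, -0.239, -0.0], [-0.239, -0.971, 0.0], [-0.0, 0.0, -1.0]]
ft_force: [-0.1, 0.5, -0.6]
width: 0.0002
```

Emit:
{"fn": "step_arm", "kwargs": {"rows": [-1,0,0,0.04,0,0,0,-1,0,0,0,0,0,0]}}

```text
t: 7.3
eef_pos: [0.5509, 0.0312, 0.0813]
ee_rot: [[0.971, -0.239, -0.0], [-0.239, -0.971, 0.0], [-0.0, 0.0, -1.0]]
ft_force: [0.1, 0.0, -0.7]
width: -0.0
```

Emit:
{"fn": "step_arm", "kwargs": {"rows": [-1,0,0,0.04,0,0,0,-1,0,0,0,0,0,0]}}

```text
t: 7.55
eef_pos: [0.5509, 0.0312, 0.0803]
ee_rot: [[0.971, -0.239, -0.0], [-0.239, -0.971, 0.0], [-0.0, 0.0, -1.0]]
ft_force: [-0.4, 0.2, -0.5]
width: -0.0001
```

Emit:
{"fn": "step_arm", "kwargs": {"rows": [-1,0,0,0.04,0,0,0,-1,0,0,0,0,0,0]}}

```text
t: 7.8
eef_pos: [0.5509, 0.0311, 0.0793]
ee_rot: [[0.971, -0.239, -0.0], [-0.239, -0.971, 0.0], [-0.0, 0.0, -1.0]]
ft_force: [0.9, 0.2, 0.2]
width: 0.0002
```

```bash
python3 z.py pics/z3.png
```

```text
[0.55091802 0.03113741 0.07933024] [-0.11648913  0.09488731 -0.4368452 ]
```

View pics/z3.png

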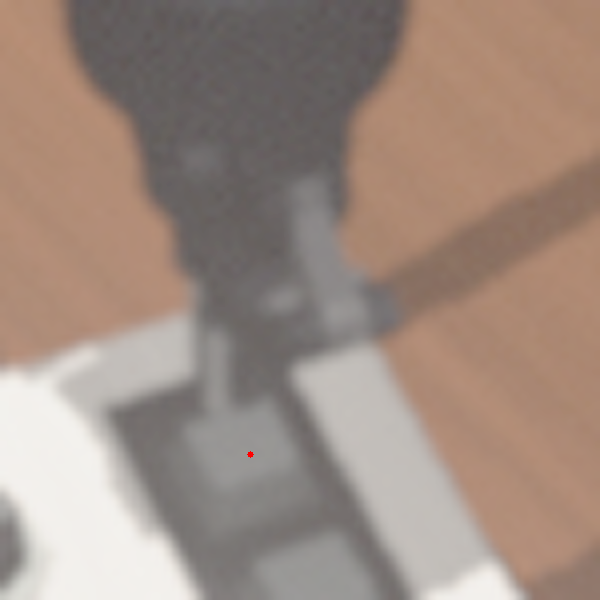

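The tip now overlaps key 4's far edge in the picture, so it is above the key and the real finger end is higher than the TCP. I'll continue down.

Emit:
{"fn": "step_arm", "kwargs": {"rows": [-1,0,0,0.04,0,0,0,-1,0,0,0.04,0,0,0,-1,0,0,0,0,0,0]}}

```text
t: 8.22
eef_pos: [0.5508, 0.0311, 0.0772]
ee_rot: [[0.971, -0.239, -0.0], [-0.239, -0.971, 0.0], [-0.0, 0.0, -1.0]]
ft_force: [0.1, 0.0, -0.3]
width: 0.0002
```

Emit:
{"fn": "step_arm", "kwargs": {"rows": [-1,0,0,0.04,0,0,0,-1,0,0,0.04,0,0,0,-1,0,0,0,0,0,0]}}

```text
t: 8.6
eef_pos: [0.5508, 0.0312, 0.0752]
ee_rot: [[0.971, -0.239, -0.0], [-0.239, -0.971, 0.0], [-0.0, 0.0, -1.0]]
ft_force: [-0.5, -0.3, 1.0]
width: 0.0003
```

Emit:
{"fn": "step_arm", "kwargs": {"rows": [-1,0,0,0.04,0,0,0,-1,0,0,0,0,0,0]}}

```text
t: 8.85
eef_pos: [0.5509, 0.0311, 0.0743]
ee_rot: [[0.971, -0.239, -0.0], [-0.239, -0.971, 0.0], [-0.0, 0.0, -1.0]]
ft_force: [0.2, 0.9, 0.1]
width: 0.0
```

Emit:
{"fn": "step_arm", "kwargs": {"rows": [-1,0,0,0.04,0,0,0,-1,0,0,0,0,0,0]}}

```text
t: 9.1
eef_pos: [0.5509, 0.0311, 0.0733]
ee_rot: [[0.971, -0.239, -0.0], [-0.239, -0.971, -0.0], [-0.0, 0.0, -1.0]]
ft_force: [-0.0, 0.7, 0.4]
width: -0.0003
```

Emit:
{"fn": "step_arm", "kwargs": {"rows": [-1,0,0,0.04,0,0,0,-1,0,0,0,0,0,0]}}

```text
t: 9.35
eef_pos: [0.5509, 0.0312, 0.0723]
ee_rot: [[0.971, -0.239, -0.0], [-0.239, -0.971, 0.0], [-0.0, 0.0, -1.0]]
ft_force: [0.4, -0.4, 0.4]
width: 0.0002
```

```bash
python3 z.py pics/z4.png
```

```text
[0.55093623 0.03113771 0.07234163] [0.71020803 0.22727982 0.37106121]
```

View pics/z4.png

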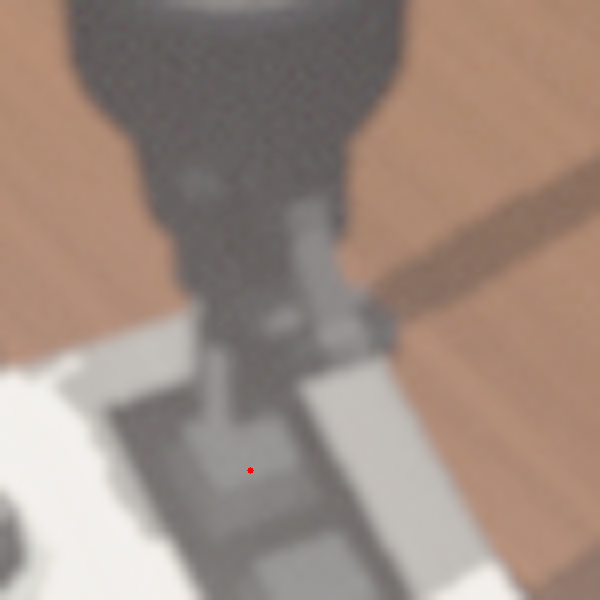

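Emit:
{"fn": "step_arm", "kwargs": {"rows": [-1,0,0,0.04,0,0,0,-1,0,0,0,0,0,0]}}

```text
t: 9.65
eef_pos: [0.5509, 0.0311, 0.0713]
ee_rot: [[0.971, -0.239, -0.0], [-0.239, -0.971, -0.0], [-0.0, 0.0, -1.0]]
ft_force: [0.4, -0.1, -0.3]
width: -0.0002
```

Emit:
{"fn": "step_arm", "kwargs": {"rows": [-1,0,0,0.04,0,0,0,-1,0,0,0,0,0,0]}}

```text
t: 9.9
eef_pos: [0.5509, 0.0311, 0.0703]
ee_rot: [[0.971, -0.239, -0.0], [-0.239, -0.971, 0.0], [-0.0, 0.0, -1.0]]
ft_force: [1.0, 0.5, 0.1]
width: -0.0
```

Emit:
{"fn": "step_arm", "kwargs": {"rows": [-1,0,0,0.04,0,0,0,-1,0,0,0,0,0,0]}}

```text
t: 10.15
eef_pos: [0.5509, 0.0311, 0.0693]
ee_rot: [[0.971, -0.239, -0.0], [-0.239, -0.971, 0.0], [-0.0, 0.0, -1.0]]
ft_force: [-0.1, 0.7, -0.3]
width: 0.0001
```

Emit:
{"fn": "step_arm", "kwargs": {"rows": [-1,0,0,0.04,0,0,0,-1,0,0,0,0,0,0]}}

```text
t: 10.4
eef_pos: [0.5509, 0.0312, 0.0683]
ee_rot: [[0.971, -0.239, -0.0], [-0.239, -0.971, 0.0], [-0.0, 0.0, -1.0]]
ft_force: [-0.5, 0.2, -0.2]
width: -0.0002
```

Emit:
{"fn": "step_arm", "kwargs": {"rows": [-1,0,0,0.04,0,0,0,-1,0,0,0,0,0,0]}}

```text
t: 10.65
eef_pos: [0.5509, 0.0311, 0.0673]
ee_rot: [[0.971, -0.239, -0.0], [-0.239, -0.971, 0.0], [-0.0, 0.0, -1.0]]
ft_force: [0.4, -0.6, 0.1]
width: 0.0
```

Emit:
{"fn": "step_arm", "kwargs": {"rows": [-1,0,0,0.04,0,0,0,-1,0,0,0,0,0,0]}}

```text
t: 10.9
eef_pos: [0.5509, 0.0311, 0.0663]
ee_rot: [[0.971, -0.239, -0.0], [-0.239, -0.971, -0.0], [-0.0, 0.0, -1.0]]
ft_force: [0.3, 0.2, 1.0]
width: 0.0002
```

Emit:
{"fn": "step_arm", "kwargs": {"rows": [-1,0,0,0.04,0,0,0,-1,0,0,0,0,0,0]}}

```text
t: 11.15
eef_pos: [0.5509, 0.0312, 0.0653]
ee_rot: [[0.971, -0.239, -0.0], [-0.239, -0.971, 0.0], [-0.0, -0.0, -1.0]]
ft_force: [0.1, 0.9, 0.6]
width: -0.0002
```

```bash
python3 z.py pics/z5.png
```

```text
[0.55089791 0.03112192 0.06531721] [-0.20815087  0.12150727 -0.61243257]
```

View pics/z5.png

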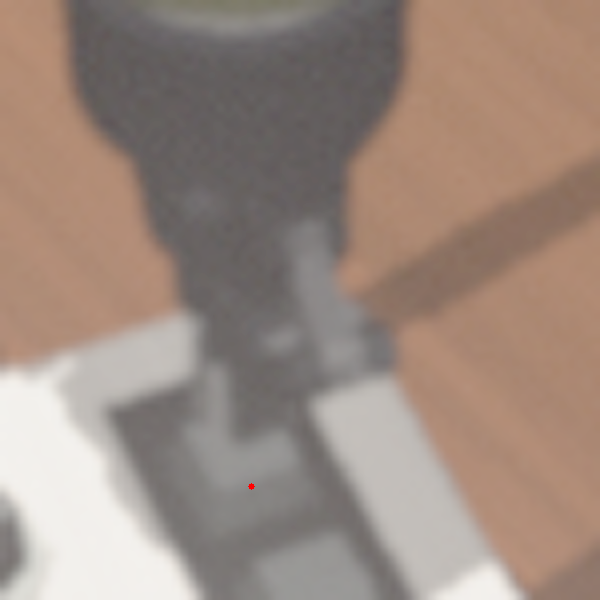

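Emit:
{"fn": "step_arm", "kwargs": {"rows": [-1,0,0,0.04,0,0,0,-1,0,0,0,0,0,0]}}

```text
t: 11.45
eef_pos: [0.5509, 0.0312, 0.0643]
ee_rot: [[0.971, -0.239, -0.0], [-0.239, -0.971, 0.0], [-0.0, -0.0, -1.0]]
ft_force: [-0.3, -0.1, 0.9]
width: 0.0
```

Emit:
{"fn": "step_arm", "kwargs": {"rows": [-1,0,0,0.04,0,0,0,-1,0,0,0,0,0,0]}}

```text
t: 11.7
eef_pos: [0.5509, 0.0312, 0.0633]
ee_rot: [[0.971, -0.239, -0.0], [-0.239, -0.971, 0.0], [-0.0, 0.0, -1.0]]
ft_force: [0.9, 0.8, -0.8]
width: -0.0002
```

Emit:
{"fn": "step_arm", "kwargs": {"rows": [-1,0,0,0.04,0,0,0,-1,0,0,0,0,0,0]}}

```text
t: 11.95
eef_pos: [0.5509, 0.0311, 0.0623]
ee_rot: [[0.971, -0.239, -0.0], [-0.239, -0.971, 0.0], [-0.0, 0.0, -1.0]]
ft_force: [-0.3, -0.2, -0.1]
width: 0.0
```

Emit:
{"fn": "step_arm", "kwargs": {"rows": [-1,0,0,0.04,0,0,0,-1,0,0,0,0,0,0]}}

```text
t: 12.2
eef_pos: [0.5509, 0.0311, 0.0613]
ee_rot: [[0.971, -0.239, -0.0], [-0.239, -0.971, 0.0], [-0.0, -0.0, -1.0]]
ft_force: [-0.3, -0.1, -0.3]
width: -0.0001
```

```bash
python3 z.py pics/z6.png; python3 -c "
from h import *
print(telemetry.sense())
cv2.imwrite('pics/s6.png',optics.camera('scene'))"
```

```text
[0.55091026 0.03114193 0.0613332 ] [ 0.57827351 -0.14118791  0.52754929]
{'t': 12.25, 'joints': array([-3.64534426e-02,  1.14109793e-01,  1.77019790e+00, -1.68399758e-06,
        1.25739956e+00,  1.77592432e+00]), 'qd': array([-0.00097643, -0.00176226, -0.0004776 ,  0.00048466,  0.00046703,
       -0.00177658]), 'joint_efforts': array([-5.06352135e-04, -5.21806026e+01, -4.61885440e+01,  4.96936124e-06,
       -5.70717675e-03, -4.70369582e-05]), 'eef_pos': array([0.55091026, 0.03114193, 0.0613332 ]), 'ee_rot': array([[ 9.70960966e-01, -2.39237933e-01, -1.14581380e-04],
       [-2.39237934e-01, -9.70960973e-01,  2.57569871e-06],
       [-1.11870253e-04,  2.49113097e-05, -9.99999993e-01]]), 'ft_force': array([ 0.57827351, -0.14118791,  0.52754929]), 'moment': array([-0.0003717 , -0.01528372,  0.01164771]), 'width': -0.0001687875325960158}
```

View pics/z6.png

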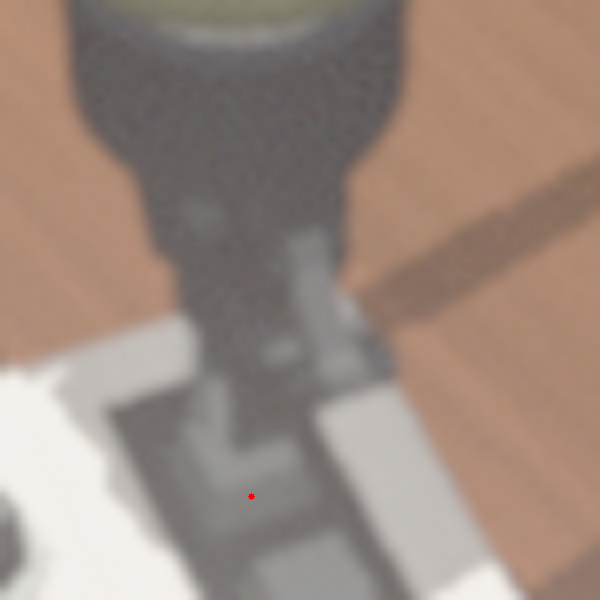

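View pics/s6.png

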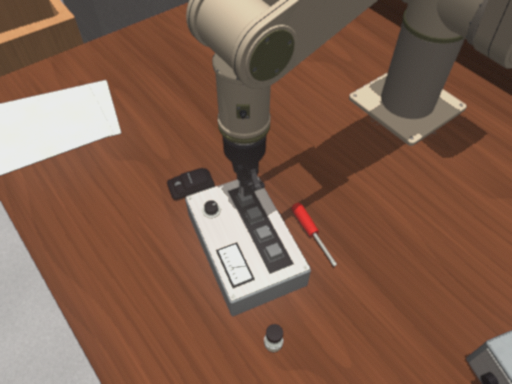

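Emit:
{"fn": "step_arm", "kwargs": {"rows": [-1,0,0,0.04,0,0,0,-1,0,0,0,0,0,0]}}

```text
t: 12.55
eef_pos: [0.5509, 0.0311, 0.0603]
ee_rot: [[0.971, -0.239, -0.0], [-0.239, -0.971, 0.0], [-0.0, 0.0, -1.0]]
ft_force: [0.3, 0.2, -0.5]
width: -0.0004
```

Emit:
{"fn": "step_arm", "kwargs": {"rows": [-1,0,0,0.04,0,0,0,-1,0,0,0,0,0,0]}}

```text
t: 12.8
eef_pos: [0.5509, 0.0311, 0.0593]
ee_rot: [[0.971, -0.239, -0.0], [-0.239, -0.971, 0.0], [-0.0, 0.0, -1.0]]
ft_force: [0.3, -0.1, 0.9]
width: 0.0002
```

Emit:
{"fn": "step_arm", "kwargs": {"rows": [-1,0,0,0.04,0,0,0,-1,0,0,0,0,0,0]}}

```text
t: 13.05
eef_pos: [0.5509, 0.0311, 0.0583]
ee_rot: [[0.971, -0.239, -0.0], [-0.239, -0.971, 0.0], [-0.0, 0.0, -1.0]]
ft_force: [-0.3, 0.2, 0.6]
width: 0.0001
```

Emit:
{"fn": "step_arm", "kwargs": {"rows": [-1,0,0,0.04,0,0,0,-1,0,0,0,0,0,0]}}

```text
t: 13.3
eef_pos: [0.5509, 0.0311, 0.0573]
ee_rot: [[0.971, -0.239, -0.0], [-0.239, -0.971, 0.0], [-0.0, 0.0, -1.0]]
ft_force: [-0.1, 0.2, 0.1]
width: 0.0001
```

Emit:
{"fn": "step_arm", "kwargs": {"rows": [-1,0,0,0.04,0,0,0,-1,0,0,0,0,0,0]}}

```text
t: 13.55
eef_pos: [0.5511, 0.0312, 0.0565]
ee_rot: [[0.971, -0.239, 0.0], [-0.239, -0.971, 0.0], [0.0, -0.0, -1.0]]
ft_force: [0.3, -0.0, 2.3]
width: 0.0002
```

```bash
python3 z.py pics/z7.png
```

```text
[0.55106502 0.03115345 0.05659594] [0.40698951 0.71060191 0.75646388]
```

View pics/z7.png

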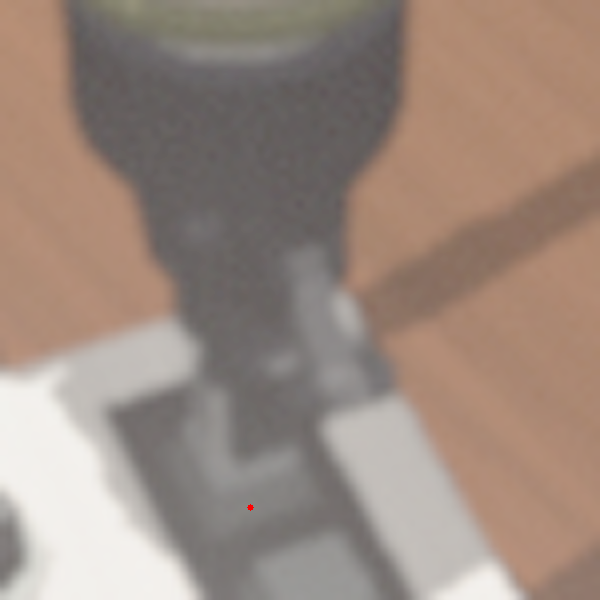

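Emit:
{"fn": "step_arm", "kwargs": {"rows": [-1,0,0,0.02,0,0,0,-1,0,0,0,0,0,0]}}

```text
t: 13.85
eef_pos: [0.5511, 0.0311, 0.056]
ee_rot: [[0.971, -0.239, 0.0], [-0.239, -0.971, -0.0], [0.0, -0.0, -1.0]]
ft_force: [-0.4, -0.7, 2.4]
width: 0.0001
```

```bash
python3 -c "
from h import *
s=telemetry.sense();print(s['eef_pos'],s['ft_force'],s['moment'],s['joint_efforts'])"
```

```text
[0.55106626 0.03113318 0.05600853] [-0.41634329 -0.70073367  2.37002617] [0.03929333 0.0733756  0.00685544] [-2.26880709e-02 -5.12129116e+01 -4.51686788e+01  2.04610660e-03
 -1.91831575e-01  3.50490529e-05]
```

Emit:
{"fn": "step_arm", "kwargs": {"rows": [-1,0,0,0.02,0,0,0,-1,0,0,0,0,0,0]}}

```text
t: 14.1
eef_pos: [0.5511, 0.0312, 0.0555]
ee_rot: [[0.971, -0.239, 0.0], [-0.239, -0.971, 0.0], [0.0, -0.0, -1.0]]
ft_force: [-1.0, -0.4, 1.7]
width: -0.0001
```

```bash
python3 -c "
from h import *
s=telemetry.sense();print(s['eef_pos'],s['ft_force'],s['moment'],s['joint_efforts'])"
```

```text
[0.55107285 0.03115597 0.05548043] [-1.03909422 -0.39937828  1.65549432] [0.0005191  0.08910045 0.05972203] [-2.30406190e-02 -5.10209262e+01 -4.49169409e+01 -1.68302537e-03
 -1.55948703e-01  8.03917078e-05]
```

Contact at TCP z of about 0.0568. The key gives way at a steady 2 N or so (a latched one wouldn't yield below 4 N), so key 4 is free. The finger end stands 29 mm above the reported TCP. I'll tap key 3 to the same depth.

Emit:
{"fn": "step_arm", "kwargs": {"rows": [-1,0,0,-0.4,0,0,0,-1,0,-0.9,0,0,0,0,-1,0,-0.9,0,0,0,0,-1,0,0,0.15,0,0,0,-1,0,0,0.1,0,0,0,-1,0,0,0.07,0,0,0,-1,0,0,0.04,0,0,0,-1,0,0,0,0,0,0]}}

```text
t: 15.1
eef_pos: [0.5616, 0.0744, 0.0565]
ee_rot: [[0.971, -0.24, -0.0], [-0.24, -0.971, -0.0], [-0.0, 0.0, -1.0]]
ft_force: [-1.5, -0.6, 2.2]
width: -0.0001
```

```bash
cat > s.py <<'E'
from h import *
s=telemetry.sense();print(s['eef_pos'].round(5),s['ft_force'].round(2),s['moment'].round(3),s['joint_efforts'].round(3))
E
python3 s.py
```

```text
[0.56165 0.07436 0.05647] [-1.52 -0.58  2.19] [-0.145  0.221 -0.007] [ 4.5500e-01 -5.3438e+01 -4.5732e+01  3.2400e-01 -4.6700e-01 -4.0000e-03]
```

Emit:
{"fn": "step_arm", "kwargs": {"rows": [-1,0,0,0.04,0,0,0,-1,0,0,0,0,0,0]}}

```text
t: 15.35
eef_pos: [0.5619, 0.0746, 0.0556]
ee_rot: [[0.971, -0.239, 0.0], [-0.239, -0.971, -0.0], [0.0, 0.0, -1.0]]
ft_force: [-0.8, -1.2, 3.1]
width: -0.0004
```

```bash
python3 s.py
```

```text
[0.56194 0.0746  0.05558] [-0.75 -1.18  3.05] [-0.374  0.163  0.011] [ 9.9600e-01 -5.3198e+01 -4.5281e+01  6.4700e-01 -3.3000e-01 -2.0000e-03]
```

Key 3 answers at the same height with about 3 N, so it is free. Key 2 is next.

Emit:
{"fn": "step_arm", "kwargs": {"rows": [-1,0,0,-0.4,0,0,0,-1,0,-0.9,0,0,0,0,-1,0,-0.9,0,0,0,0,-1,0,0,0,0,0,0,-1,0,0,0.15,0,0,0,-1,0,0,0.1,0,0,0,-1,0,0,0.07,0,0,0,-1,0,0,0.04,0,0,0]}}

```text
t: 16.35
eef_pos: [0.5724, 0.1182, 0.0561]
ee_rot: [[0.971, -0.24, -0.0], [-0.24, -0.971, -0.0], [-0.0, 0.0, -1.0]]
ft_force: [-0.5, 0.1, 0.0]
width: -0.0002
```

```bash
python3 s.py
```

```text
[0.57236 0.11817 0.05614] [-0.49  0.07  0.01] [-0.05   0.006 -0.058] [ 1.1000e-02 -5.6845e+01 -4.6149e+01 -1.0000e-03  1.9000e-02 -2.0000e-03]
```

Emit:
{"fn": "step_arm", "kwargs": {"rows": [-1,0,0,0.04,0,0,0,-1,0,0,0,0,0,0]}}

```text
t: 16.6
eef_pos: [0.5725, 0.1185, 0.0554]
ee_rot: [[0.971, -0.239, -0.0], [-0.239, -0.971, -0.0], [-0.0, 0.0, -1.0]]
ft_force: [-1.1, -0.3, 0.2]
width: -0.0003
```

```bash
python3 s.py
```

```text
[0.5725  0.11847 0.05539] [-1.11 -0.32  0.15] [ 0.015 -0.026 -0.065] [-3.900e-02 -5.687e+01 -4.616e+01 -3.000e-03 -2.200e-02 -0.000e+00]
```

Key 2 gives no contact here. I'll check that it answers about 4 mm lower.

Emit:
{"fn": "step_arm", "kwargs": {"rows": [-1,0,0,0.04,0,0,0,-1,0,0,0.04,0,0,0,-1,0,0,0,0,0,0]}}

```text
t: 16.98
eef_pos: [0.5724, 0.1185, 0.0532]
ee_rot: [[0.971, -0.239, -0.0], [-0.239, -0.971, -0.0], [-0.0, 0.0, -1.0]]
ft_force: [-0.3, -0.1, 0.5]
width: -0.0003
```

```bash
python3 s.py
```

```text
[0.57237 0.11854 0.05325] [-0.29 -0.14  0.52] [-0.017  0.035  0.03 ] [-7.0000e-03 -5.6976e+01 -4.6139e+01 -0.0000e+00 -2.4000e-02  0.0000e+00]
```

Emit:
{"fn": "step_arm", "kwargs": {"rows": [-1,0,0,0.03,0,0,0,-1,0,0,0,0,0,0]}}

```text
t: 17.23
eef_pos: [0.5726, 0.1186, 0.0528]
ee_rot: [[0.971, -0.239, 0.0], [-0.239, -0.971, 0.0], [0.0, -0.0, -1.0]]
ft_force: [-0.5, -0.3, 1.4]
width: -0.0005
```

```bash
python3 s.py
```

```text
[0.57257 0.11857 0.05277] [-0.48 -0.31  1.43] [0.035 0.005 0.045] [-4.0000e-02 -5.6493e+01 -4.5802e+01 -1.7000e-02 -1.0200e-01 -0.0000e+00]
```

Contact at 0.0528, exactly 4 mm lower, so key 2 is the latched one. I'll tap key 1 too before pressing anything.

Emit:
{"fn": "step_arm", "kwargs": {"rows": [-1,0,0,-0.5,0,0,0,-1,0,-0.9,0,0,0,0,-1,0,-0.9,0,0,0,0,-1,0,0,0,0,0,0,-1,0,0,0.15,0,0,0,-1,0,0,0.1,0,0,0,-1,0,0,0.07,0,0,0,-1,0,0,0.04,0,0,0]}}

```text
t: 18.23
eef_pos: [0.5831, 0.1618, 0.0561]
ee_rot: [[0.971, -0.24, -0.0], [-0.24, -0.971, -0.0], [-0.0, 0.0, -1.0]]
ft_force: [-1.7, -0.7, 3.1]
width: 0.0002
```

Emit:
{"fn": "step_arm", "kwargs": {"rows": [-1,0,0,0.02,0,0,0,-1,0,0,0,0,0,0]}}

```text
t: 18.48
eef_pos: [0.5833, 0.162, 0.0558]
ee_rot: [[0.971, -0.239, 0.0], [-0.239, -0.971, -0.0], [0.0, 0.0, -1.0]]
ft_force: [-1.5, -1.5, 2.3]
width: -0.0
```

```bash
python3 s.py; python3 -c "
from h import *
cv2.imwrite('pics/k1.png',cv2.resize(optics.camera('scene')[140:290,190:340],None,fx=4,fy=4,interpolation=2))"
```

```text
[0.58333 0.16201 0.05582] [-1.52 -1.5   2.28] [-0.171  0.246 -0.001] [ 4.3700e-01 -5.8674e+01 -4.6095e+01  3.1000e-01 -5.9100e-01 -1.0000e-03]
```

View pics/k1.png

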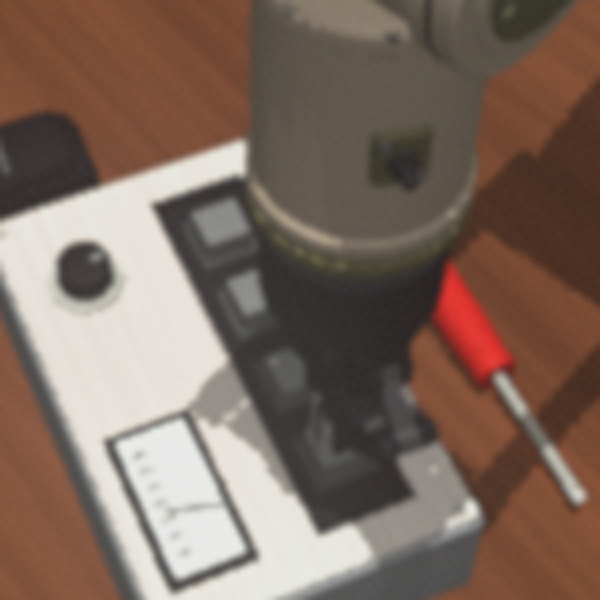

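Key 1 answers at the free height, so all four taps agree. The picture shows the finger on key 1 at about (330,450), with nothing else disturbed. I'll go back to key 2 and press.

Emit:
{"fn": "step_arm", "kwargs": {"rows": [-1,0,0,-0.4,0,0,0,-1,0,0.9,0,0,0,0,-1,0,0.9,0,0,0,0,-1,0,0,0,0,0,0,-1,0,0,0.25,0,0,0,-1,0,0,0.15,0,0,0,-1,0,0,0.08,0,0,0,-1,0,0,0,0,0,0]}}

```text
t: 19.52
eef_pos: [0.5723, 0.1188, 0.0533]
ee_rot: [[0.971, -0.239, -0.001], [-0.239, -0.971, -0.0], [-0.001, 0.0, -1.0]]
ft_force: [0.2, -0.6, 0.1]
width: -0.0
```

Emit:
{"fn": "step_arm", "kwargs": {"rows": [-1,0,0,0.04,0,0,0,-1,0,0,0.04,0,0,0,-1,0,0,0.04,0,0,0,-1,0,0,0,0,0,0]}}

```text
t: 20.02
eef_pos: [0.5727, 0.1188, 0.0514]
ee_rot: [[0.971, -0.239, 0.001], [-0.239, -0.971, 0.0], [0.0, -0.0, -1.0]]
ft_force: [-3.1, -0.2, 6.5]
width: 0.0002
```

Emit:
{"fn": "step_arm", "kwargs": {"rows": [-1,0,0,0.04,0,0,0,-1,0,0,0,0,0,0]}}

```text
t: 20.27
eef_pos: [0.5727, 0.1188, 0.0503]
ee_rot: [[0.971, -0.239, 0.001], [-0.239, -0.971, 0.0], [0.0, -0.0, -1.0]]
ft_force: [-2.4, 0.2, 5.8]
width: -0.0
```

```bash
python3 s.py
```

```text
[0.57272 0.11875 0.05027] [-2.41  0.21  5.79] [ 0.095  0.457 -0.011] [-6.3100e-01 -5.4369e+01 -4.4641e+01 -3.0000e-01 -8.7900e-01  1.0000e-03]
```

Depth is about 6.5 mm. I need at least 7 mm, so I'll press roughly 1.5 mm more.

Emit:
{"fn": "step_arm", "kwargs": {"rows": [-1,0,0,0.04,0,0,0,-1,0,0,0,0,0,0]}}

```text
t: 20.52
eef_pos: [0.5727, 0.1187, 0.0493]
ee_rot: [[0.971, -0.239, 0.0], [-0.239, -0.971, 0.0], [0.0, -0.0, -1.0]]
ft_force: [-2.3, -0.1, 6.5]
width: -0.0002
```

Emit:
{"fn": "step_arm", "kwargs": {"rows": [-1,0,0,0.03,0,0,0,-1,0,0,0,0,0,0]}}

```text
t: 20.78
eef_pos: [0.5727, 0.1187, 0.0486]
ee_rot: [[0.971, -0.239, 0.001], [-0.239, -0.971, 0.0], [0.0, -0.0, -1.0]]
ft_force: [-4.3, 1.0, 7.1]
width: 0.0001
```

```bash
python3 s.py
```

```text
[0.57274 0.11874 0.04861] [-4.27  0.98  7.07] [0.105 0.57  0.016] [-6.7400e-01 -5.3879e+01 -4.4374e+01 -3.0500e-01 -1.1380e+00  1.0000e-03]
```

Depth is 8.2 mm at 7 N. I'll release and tap key 2 again lightly to check that it is up.

Emit:
{"fn": "step_arm", "kwargs": {"rows": [-1,0,0,-0.2,0,0,0,-1,0,0,-0.5,0,0,0,-1,0,0,0,0,0,0,-1,0,0,0.2,0,0,0,-1,0,0,0.1,0,0,0,-1,0,0,0.06,0,0,0,-1,0,0,0.04,0,0,0,-1,0,0,0,0,0,0]}}

```text
t: 21.78
eef_pos: [0.5723, 0.1185, 0.0553]
ee_rot: [[0.971, -0.239, -0.0], [-0.239, -0.971, -0.0], [-0.0, 0.0, -1.0]]
ft_force: [-3.1, 0.4, 3.0]
width: 0.0002
```

```bash
python3 s.py
```

```text
[0.57233 0.11851 0.05532] [-3.07  0.35  2.96] [-0.049  0.393 -0.003] [-3.0000e-02 -5.5716e+01 -4.5976e+01  4.7000e-02 -7.6600e-01 -1.0000e-03]
```

Contact at the free height with 3 N, so key 2 is up. I'll retreat upward, and back towards the robot, for a clear view.

Emit:
{"fn": "step_arm", "kwargs": {"rows": [-1,0,0,-0.3,0,0,0,-1,0,0,-1,0,0,0,-1,0,0,-1,0,0,0,-1,0,0,-1,0,0,0,-1,0,0,-1,0,0,0,-1,0,0,-1,0,0,0,-1,0,0.9,0,0,0,0,-1,0,0.9,0,0,0,0]}}

```text
t: 22.78
eef_pos: [0.5614, 0.0736, 0.1876]
ee_rot: [[0.971, -0.239, 0.0], [-0.239, -0.971, -0.0], [0.0, 0.0, -1.0]]
ft_force: [-1.0, 0.2, 0.3]
width: -0.0002
```

Emit:
{"fn": "step_arm", "kwargs": {"rows": [-1,0,0.9,0,0,0,0,-1,0,0.9,0,0,0,0,-1,0,0.9,0,0,0,0,-1,0,0.9,0,0,0,0,-1,0,0.9,0,0,0,0,-1,0,0.9,0,0,0,0,-1,0,0.9,0,0,0,0,-1,0,0,0,0,0,0]}}

```text
t: 23.78
eef_pos: [0.5229, -0.08, 0.187]
ee_rot: [[0.97, -0.242, -0.001], [-0.242, -0.97, -0.0], [-0.001, 0.001, -1.0]]
ft_force: [-0.1, 0.2, 0.6]
width: -0.0001
```

```bash
python3 s.py; python3 -c "
from h import *
t=optics.camera('top');s=optics.camera('scene')
a=cv2.imread('pics/top0.png');b=cv2.imread('pics/scene0.png')
c=lambda t:cv2.resize(t[90:250,110:360],None,fx=1.6,fy=1.6,interpolation=2)
d=lambda t:cv2.resize(t[150:360,160:350],(400,330),interpolation=2)
cv2.imwrite('pics/end.png',np.vstack([np.hstack([c(a),c(t)]),np.hstack([d(b),d(s)])]))"
```

```text
[ 0.52291 -0.07997  0.18697] [-0.14  0.16  0.64] [-0.008  0.007 -0.021] [-1.0490e+00 -4.7150e+01 -4.9854e+01 -2.9800e-01  7.0000e-03 -4.5300e-01]
```

View pics/end.png

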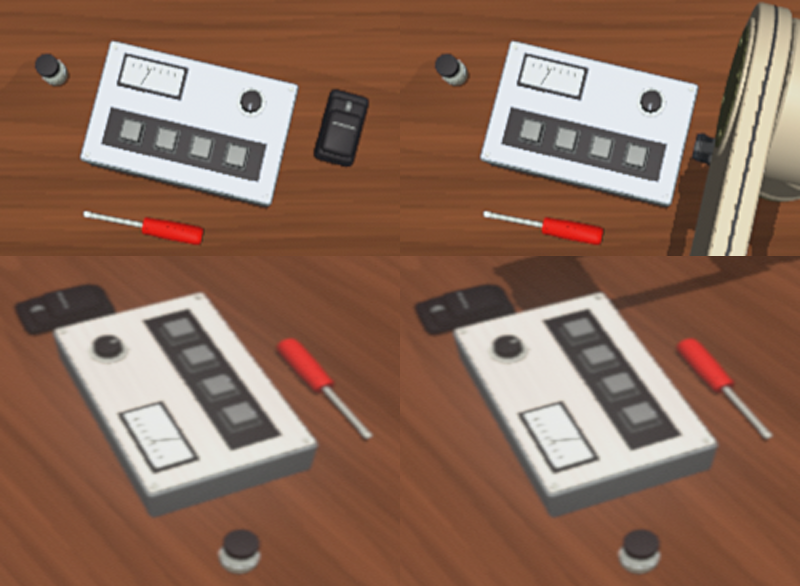

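The before and after views match. The vial (bottom, 640,550), mouse (460,308) and screwdriver (725,385) haven't moved, and all four keys look alike. The arm is clear, so I'm handing in.

```bash
python3 -c "
from bench import env
print(env.hand_in())"
```

```text
the job is handed in; nothing more can be done
None
```

The latched key was key 2, the second from the left. I pressed it until it let go, and all four keys should now be standing. I handed the job in at about 24 s.

- **Finding it:** Keys 1, 3 and 4 met the finger at a TCP height of about 0.0568 m. Each tap reached about 2–3 N and sank its key only 1–1.5 mm. Key 2 gave nothing there and first met the finger at 0.0528 m, 4 mm lower.
- **Releasing it:** I pressed key 2 to about 8.2 mm deep at 7 N and let go. A second light tap then met it at the free height with about 3 N.
- **Last checks:** The final pictures show the vial, mouse and screwdriver where they were. The arm was clear of everything.

**Disagreement:** the shut fingertip ended about 29 mm above the reported TCP, although the TCP is described as lying at the very end of the fingers. I therefore judged heights by comparing contacts between keys, not from the nominal 86 mm. Side forces of up to about 4 N also showed on the contacts, mostly during the press.

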